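# Clamp a glue-up in the hand-pumped press

### The arm

A 6-joint arm with a two-finger parallel gripper is mounted at the origin on a cart in front of the work surface, level with it; the furniture and walls round the work are solid. World frame = base frame: x ahead of the robot, y to its left, z up, the work surface at z = 0. Lengths are in m, angles in degrees, forces in N, time in s.
With the tool pointing down it reaches from about 0.3 to 0.75 m from the base axis. Payload 8.5 kg.
Tool frame: the origin (TCP) lies midway between the tips of the shut fingers; the grasp point (between the pads) lies 19 mm behind it; z points along the fingers, y is the line along which they close (so a half turn about z gives the same grasp; the last joint's range is limited). The gripper opens to 85 mm and grips with 20 to 120 N. Pads are 22 mm wide; open, the fingers measure 114 mm over their backs; the gripper's body (76 mm by 85 mm) begins 54 mm behind the grasp point. The pads swing forward as they close: fully open they stand 13 mm farther back than shut.
Start: joints at [56.648, 21.807, 74.336, -0, 83.858, -12.336], TCP at [0.197, 0.513, 0.231] pointing down, gripper open.
Joint ranges: [-178.18, 178.18], [-50.72, 133.34], [12.68, 142.11], [-81.47, 261.47], [9.98, 163.14], [-165.26, 165.26]. Speed limits (degrees/s): [136.94, 136.94, 180, 180, 180, 180].

### API

Orientations are given as a 3x3 rotation matrix whose columns are the frame's x, y, z axes.
In Python, from rig import env, viewer, recognise, pinpoint gives the robot as it stands.
- The arm moves only by the tool move_arm, never from a script. Its argument "plan" is text: rows parted by semicolons, each of 7 numbers parted by spaces: the shift along the tool's x, y, z in m, then the turn, a rotation vector about the tool's x, y, z in rad, then the finger opening in m, from 0 to 0.0854. A call has 1 to 12 rows; each row shifts and turns the commanded pose from where the row before left it, along the tool's axes as they then stand; what a row does not reach is not made up. A row lasts 1/8 s, in which the tool goes at most 62.5 mm and 10.7 degrees, less where a joint would pass 70% of its speed; a pose out of reach is approached as far as the arm can. A call is refused whole if a number of a shift passes 0.0625 or a number of a turn 0.188, either way. A call with a gripper value outside its range is refused whole. The fingers move at their own pace and stop on an object; "grip_force" is the grip in N (left out, the last holds). Time passes only in rows, so rows that do not move let the fingers close. It gives the time, the measured TCP pose, the force, the opening and the grip force at its end, in the units of the state.
- env.observe(): the state, without advancing time (a new reading comes with each control period).
- viewer.get_image(name): name is "side" or "top"; returns (picture, depth): 420x560x3 uint8, red, green, blue; 420x560 float32, m along the optical axis (not along the pixel's ray), 0 where there is no reading.
- viewer.calibration(name): a dict with "fx", "fy", "cx", "cy" (pixels), "R" (3x3) and "t" (3): a world point X has camera coordinates R X + t. Camera axes: x right, y down, z forward; pixel columns grow to the right and rows downward; lengths in m; the calibration is good to about 2 mm. A picture is of the moment at which its call begins. calibration takes no time and is no camera call.
- env.close_job(): hands the job in; it is judged then, once.
Trained networks look in the newest picture that a camera, given by its name, has taken for a name from the list of things; names that differ only in an ending like _2 or _b are one class to them, and where a whole thing is asked for, a point or a joint stands for the part that bears it (a point fixed in the world has none). Each returns a list of dicts, best first, with "conf" (0 to 1); they miss things now and then, are a little off and sometimes report something else, mostly with a low value. They report only what shows in the picture. A call takes as long as a camera call.
- recognise(camera, name): "extent" ([centre column, centre row, width, height] in pixels, round what is visible of it).
- pinpoint(camera, name): "pixel" ([column, row] in pixels: a listed point, or the origin of a listed thing).
The state is a dict: "time_s": time; "q": joint angles; "qvel": joint speeds; "joint_efforts": joint torques, N m; "position": TCP position; "tool_rot": TCP orientation; "ft_force": force on the tool from outside, world axes, zero at the start; "wrist_torque": the same for the moment, N m; "grip_width": finger opening in m; "gripper_force": force on a finger pad.
Only numpy, scipy, OpenCV 4.12 (cv2) and the standard library are available. Lean on these libraries where they do the work, as an engineer would, in place of code of your own. Each camera call takes 0.05 s, during which the arm holds its last target. There are 200 camera calls.

### The job

Two glued boards lie stacked in the blue bench press. Shut the press's release valve by swinging its upright red handle over to the left until it lies level against its stop, then pump the black-gripped hand lever through full strokes, all the way down and letting it spring all the way up each time, until the pressing plate bears hard on the boards and the yellow bands of its spring plungers have gone up into their cups. Leave the valve shut, the lever up and the boards as they lie, and do not knock the other things about.

Things in the scene. Friction and masses are not known exactly. Their poses are not given: they have to be found in the camera images.
- press: Blue C-frame bench press with a hand-hydraulic pump, fixed; place and yaw vary. Origin: centre under its 130 x 200 mm base; x away from the robot, y left, z up (at yaw 0 as the world's). Column at y -94 to -52 mm; head x +-40, y -96 to 62, z 178 to 222 mm; pump clevis (x +-22) on it at y -55 to z 283. Ram at (0, 20) mm. Bed at z 30 mm. Release valve on the head's front.
- pump_lever (a joint): Pump lever, rad; turns about a level axis along the press's x through (0, -55, 272) mm in the press frame and runs from there to the left (press +y), 220 mm long. 0: sprung up, 0.30 rad above level; grows as it is pushed down, stop at 0.60. Springs back to 0 in about 0.5 s. Pushing at the grip takes 3 to 16 N. A full stroke goes past 0.48 and back below 0.10; shorter ones may not move the ram.
- lever_grip (a point): Point on top of the lever's black rubber grip (31 mm thick, 95 mm long), 170 mm from the pivot along the lever, at the middle of the grip; moves with the lever. In the press frame about (0, 103, 337) mm with the lever at rest and (0, 112, 236) mm at the bottom stop. Fixed stool legs rise from the table near world (0.50, 0.13), (0.69, -0.16) and (0.40, -0.32) m, leaning to their seats.
- valve (a joint): Release valve handle, rad, about a level axis along the press's x at y 0, z 200 mm in the press frame. 0: open, handle upright. Grows as it swings over to the left (press +y) to the shut stop at 1.57, where it lies level. Starts at 0 to 0.25, stays where it is left; about 2 N at the tip. While it is open, pumping does not move the ram.
- valve_tip (a point): Point in the middle of the valve handle's red sleeve near its end, 70 mm from the axis. The handle is 82 mm long from the axis and 16 x 16 mm thick, its middle plane at x -75 mm in the press frame, 35 mm in front of the head; free space on both sides and below.
- ram (a joint): Travel of the ram, m; 0 up, grows downwards; starts between 0 and 0.014. With the valve shut each full stroke drives it about 8 mm down (the first 3 to 11 mm) and it stays there. The plate meets the boards at 0.030; the pump by-passes at 0.037 to 0.039, where more strokes do nothing. So 3 to 5 full strokes are needed.
- platen (a joint): How far the pressing plate's two spring plungers are pushed up into their cups, m: 0 while the plate hangs free; grows once it bears on the boards. The 4 mm yellow bands have gone in at 0.004; 0.006 to 0.008 when fully pumped.
- platen_face (a point): Centre of the underside of the aluminium pressing plate (120 x 76 x 14 mm).
- board_low: Lower board of the glue-up, a pale timber offcut 70 x 110 x 18 mm lying on the bed, its long side along the press's x. Origin: centre of its underside.
- board_top: Upper board, same size, lying on the lower one. Origin: centre of its underside.
- glue_bottle: Bystander: wood glue bottle, cream with an orange nozzle, 61 mm across, 184 mm high, standing. Origin: centre of its underside.
- tape_measure: Bystander: yellow pocket tape measure, 36 x 89 x 65 mm. Origin: centre of its underside.
- brush: Bystander: paint brush, 52 x 206 x 15 mm, lying flat. Origin: centre of its underside.
- wax_tin: Bystander: round brown tin, 70 mm across, 30 mm high. Origin: centre of its underside.
- clamp: Bystander: red C-clamp lying on its side, 132 x 111 x 21 mm. Origin: centre of its underside.

How it is judged:
By the outcome, as a careful person would: the job done as asked, in the order asked, and still so for the second after the job is handed in, with the robot touching nothing.
It also fails if it takes over 64 s, if anything falls off the work surface, if the arm or the gripper's body presses on something with over 40 N, if the wrist force passes 120 N, or if a joint passes its speed limit or range.

## Working session

There is one attempt and no reset: what is moved stays moved. The work goes in short steps, Python scripts to look and compute and a tool call to move; the robot and the scene stay as the last step left them, time stands still between calls to the robot, and variables do not carry over. Pictures are saved under pics/ and viewed, at most 10 in all, crops included, and the job is handed in when it is done.

Besides the shell and the picture viewer there is one more tool, called after ">>>" by a JSON object that holds its "api" and its "payload", one argument or row to a line. move_arm: Moves the arm, as the interface text tells. Its arguments: {"type":"object","properties":{"plan":{"type":"string"},"grip_force":{"type":"number"}},"required":["plan"]}

```bash
mkdir -p pics
cat > h.py <<'E'
import numpy as np, cv2
from rig import env, viewer, recognise, pinpoint
def cloud(name):
    im,d=viewer.get_image(name); c=viewer.calibration(name)
    v,u=np.mgrid[:420,:560]
    P=np.stack([(u-c['cx'])/c['fx']*d,(v-c['cy'])/c['fy']*d,d],-1)
    return im,d,(P-c['t'])@np.array(c['R'])
def proj(name,X):
    c=viewer.calibration(name); p=np.array(c['R'])@X+c['t']
    return [c['fx']*p[0]/p[2]+c['cx'],c['fy']*p[1]/p[2]+c['cy']]
E
cat > a.py <<'E'
from h import *
np.set_printoptions(precision=4,suppress=True)
out=[]
for n in ('side','top'):
    im,d,W=cloud(n); out.append(im)
    c=viewer.calibration(n); print(n,'cam at',-np.array(c['R']).T@c['t'])
    for t in ('press','lever_grip','valve_tip','platen_face','board_top','glue_bottle','tape_measure','brush','wax_tin','clamp'):
        r=pinpoint(n,t)
        for k in r[:1]:
            u,v=[int(round(x)) for x in k['pixel']]
            w=W[min(max(v,0),419),min(max(u,0),559)]
            print(t,round(k['conf'],2),u,v,w)
    cv2.imwrite('pics/%s.png'%n,cv2.resize(im[:,:,::-1],(784,588),interpolation=cv2.INTER_CUBIC))
    np.savez('/tmp/%s.npz'%n,im=im,W=W,d=d)
s=env.observe(); print(s['time_s'],s['position'],s['tool_rot'],s['ft_force'])
E
python3 a.py
```

```text
side cam at [-0.0142 -0.6577  0.8271]
press 0.64 318 305 [ 0.4741 -0.1445  0.0611]
lever_grip 0.95 282 169 [ 0.4643 -0.0197  0.3319]
valve_tip 0.78 314 234 [ 0.445  -0.1471  0.2667]
platen_face 0.96 313 275 [ 0.4662 -0.1302  0.1397]
board_top 0.92 311 290 [ 0.4627 -0.1318  0.1009]
glue_bottle 0.97 247 204 [0.5777 0.2912 0.016 ]
brush 0.9 224 276 [0.3806 0.0836 0.012 ]
wax_tin 0.6 197 212 [0.4387 0.3255 0.025 ]
clamp 0.66 292 214 [ 0.6721  0.2044 -0.005 ]
top cam at [0.2533 0.0447 1.2177]
press 0.91 334 232 [ 0.4705 -0.0793  0.2226]
lever_grip 0.89 315 224 [ 0.4612 -0.0226  0.3322]
valve_tip 0.47 362 239 [ 0.4466 -0.1381  0.2808]
platen_face 0.81 333 232 [ 0.4701 -0.0767  0.2232]
board_top 0.51 332 236 [ 0.4603 -0.075   0.2211]
glue_bottle 0.78 200 199 [0.569  0.2976 0.0719]
tape_measure 0.74 219 245 [0.4391 0.2261 0.069 ]
brush 0.88 263 269 [0.3876 0.0974 0.0175]
wax_tin 0.61 179 243 [0.4412 0.3496 0.0317]
clamp 0.91 242 177 [ 0.6727  0.1915 -0.0027]
1.1 [0.1972 0.5134 0.2313] [[-0.9335  0.3586  0.    ]
 [ 0.3586  0.9335  0.    ]
 [ 0.      0.     -1.    ]] [-0.3134 -0.5905 -0.2723]
```

View pics/side.png

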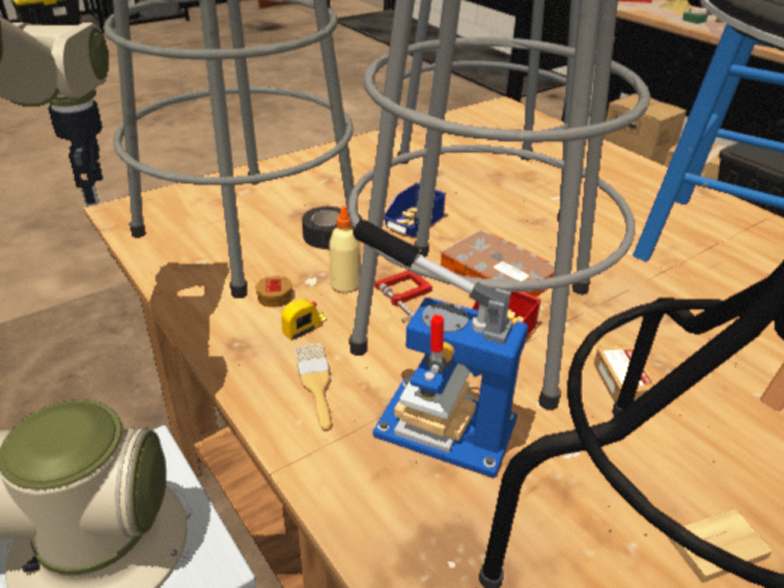

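View pics/top.png

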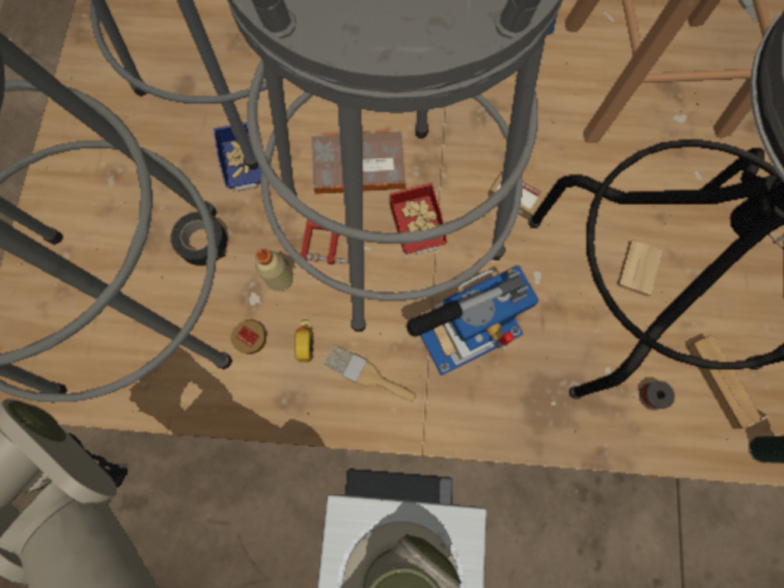

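```bash
cat > b.py <<'E'
from h import *
np.set_printoptions(precision=4,suppress=True)
for n in ('side','top'):
    z=np.load('/tmp/%s.npz'%n); im,W=z['im'],z['W']; hsv=cv2.cvtColor(im,cv2.COLOR_RGB2HSV).astype(int)
    box=(W[...,0]>.3)&(W[...,0]<.65)&(W[...,1]>-.3)&(W[...,1]<.1)
    blue=(hsv[...,0]>95)&(hsv[...,0]<130)&(hsv[...,1]>90)&box
    m=blue&(abs(W[...,2]-.222)<.006)
    r=cv2.minAreaRect(W[m][:,:2].astype(np.float32)*1000); print(n,'headtop',m.sum(),r, cv2.boxPoints(r).round(0).tolist())
    lev=box&(W[...,2]>.292)&(W[...,2]<.42); p=W[lev]; print('lever',lev.sum(),p.min(0),p.max(0))
    if len(p)>20:
        l=cv2.fitLine(p.astype(np.float32),cv2.DIST_HUBER,0,.01,.01).ravel(); print(l)
    red=((hsv[...,0]<8)|(hsv[...,0]>172))&(hsv[...,1]>140)&box&(W[...,2]>.15)
    p=W[red]; print('red',len(p),p.min(0) if len(p) else '',p.max(0) if len(p) else '',np.median(p,0))
E
python3 b.py
```

```text
side headtop 963 ((519.1058959960938, -121.99665069580078), (80.02803039550781, 154.9980926513672), 31.294109344482422) [[445.0, -77.0], [525.0, -209.0], [594.0, -167.0], [513.0, -35.0]]
lever 1012 [ 0.4214 -0.1284  0.292 ] [0.5232 0.0265 0.3484]
[-0.5268  0.7903  0.3129  0.4611 -0.035   0.3211]
red 223 [ 0.4361 -0.1548  0.2233] [ 0.5602 -0.1339  0.2815] [ 0.4418 -0.146   0.2591]
top headtop 782 ((518.3029174804688, -119.33580780029297), (78.41522216796875, 156.9612274169922), 30.36075782775879) [[445.0, -71.0], [524.0, -207.0], [592.0, -167.0], [512.0, -32.0]]
lever 744 [ 0.4222 -0.2958  0.292 ] [0.6498 0.0322 0.3517]
[-0.5143  0.8002  0.3085  0.4675 -0.0377  0.3248]
red 58 [ 0.4365 -0.1477  0.2413] [ 0.4511 -0.1314  0.2859] [ 0.442  -0.138   0.2804]
```

The side picture shows the press with its upright red valve at (437,335) and the black grip at (385,240). The grey stool's leg and ring pass behind the grip, and a black stool stands at right front. The top picture agrees, with the press yaw about 31° and its origin about (0.510, -0.106). Next I check the free space around the path.

```bash
cat > c.py <<'E'
from h import *
P=np.concatenate([np.load('/tmp/%s.npz'%n)['W'][np.load('/tmp/%s.npz'%n)['d']>0] for n in('side','top')])
az=np.degrees(np.arctan2(P[:,1],P[:,0])); r=np.hypot(P[:,0],P[:,1])
m=(r>.2)&(r<.8)
for a in range(-50,80,10):
    row=[]
    for z0 in np.arange(.04,.95,.1):
        k=m&(az>=a)&(az<a+10)&(P[:,2]>z0)&(P[:,2]<z0+.1)
        row.append('%4d'%(np.percentile(r[k],2)*1000) if k.sum()>8 else '  --')
    print(a,' '.join(row))
E
python3 c.py
python3 - <<'E'
import numpy as np
# target orientation: yaw 31 press axes, tilt t: tool z = cos(t)*(-Z)+sin(t)*px
c,s=np.cos(np.radians(31)),np.sin(np.radians(31)); px=np.array([c,s,0]);py=np.array([-s,c,0]);Z=np.array([0,0,1.])
from scipy.spatial.transform import Rotation as R
R0=np.array([[-.9335,.3586,0],[.3586,.9335,0],[0,0,-1]])
for t in (0,15,25):
  for sg in (1,-1):
    t_=np.radians(t);z=-Z*np.cos(t_)+px*np.sin(t_)
    y=sg*py; x=np.cross(y,z); T=np.stack([x,y,z],1)
    print(t,sg,R.from_matrix(R0.T@T).as_rotvec().round(3), x.round(3))
E
```

```text
-50  508  510  530  790   --   --  618   --   --   --
-40  510  513  541  664  727   --  614   --   --   --
-30  563  548  609  774   --   --  644  671   --   --
-20  448  461  461  695  657   --   --   --   --   --
-10  450  454  436  444  544  695  583  583   --   --
0  708   --  423  424  527   --  566  566   --   --
10  508  519  509  541  535  563  574  573   --   --
20  473  658  565   --  610   --   --   --   --   --
30  477   --  604   --  637   --  698   --   --   --
40  559  572  566  595  593  620  631   --   --   --
50   --   --  565   --  592   --   --   --   --   --
60  786  784  476  483  349  294   --   --   --   --
70   --   --  475  506  304  285   --   --   --   --
0 1 [ 0.     0.    -0.908] [-0.857 -0.515 -0.   ]
0 -1 [0.    0.    2.234] [0.857 0.515 0.   ]
15 1 [-0.119 -0.244 -0.902] [-0.828 -0.497 -0.259]
15 -1 [-0.292  0.142  2.218] [0.828 0.497 0.259]
25 1 [-0.198 -0.406 -0.893] [-0.777 -0.467 -0.423]
25 -1 [-0.486  0.237  2.191] [0.777 0.467 0.423]
```

```bash
cat > plan.py <<'E'
from h import *
from scipy.spatial.transform import Rotation as R
YAW=np.radians(31);O=np.array([.510,-.106,0])
px=np.array([np.cos(YAW),np.sin(YAW),0]);py=np.array([-np.sin(YAW),np.cos(YAW),0]);Z=np.array([0,0,1.])
t=np.radians(25)
z=px*np.sin(t)-Z*np.cos(t);T=np.stack([np.cross(-py,z),-py,z],1)
def P(x,y,h): return O+x*px/1000+y*py/1000+Z*h/1000
def rows(wps,p=None,Rc=None,step=.045,ang=.17,grip='0'):
    """wps: (pos, fraction of the way to T, None = 1)"""
    s=env.observe()
    p=np.array(s['position']) if p is None else p; Rc=np.array(s['tool_rot']) if Rc is None else Rc
    R0=Rc.copy(); tot=R.from_matrix(R0.T@T).as_rotvec(); f0=0; out=[]
    for q,f in wps:
        n=max(1,int(np.ceil(np.linalg.norm(q-p)/step)),int(np.ceil(np.linalg.norm(tot)*abs(f-f0)/ang)))
        q0=p.copy()
        for i in range(1,n+1):
            Rn=R0@R.from_rotvec(tot*(f0+(f-f0)*i/n)).as_matrix(); pn=q0+(q-q0)*i/n
            d=(Rc.T@(pn-p)).round(3); w=R.from_matrix(Rc.T@Rn).as_rotvec().round(3)
            out.append(' '.join('%g'%(v+0) for v in [*d,*w])+' '+grip)
            p=p+Rc@d; Rc=Rc@R.from_rotvec(w).as_matrix()
        f0=f
    for i in range(0,len(out),12): print('; '.join(out[i:i+12]))
    print('end',p.round(4)); return p,Rc
E
python3 - <<'E'
from plan import *
a=np.array
rows([(a([.13,.34,.30]),.2),(a([.30,.15,.34]),.6),(a([.35,-.08,.35]),.9),(a([.38,-.20,.33]),1)])
E
```

```text
0 -0.037 -0.014 -0.019 0.009 0.088 0; -0.003 -0.037 -0.014 -0.02 0.01 0.087 0; -0.006 -0.036 -0.015 -0.019 0.009 0.088 0; -0.009 -0.035 -0.016 -0.02 0.01 0.088 0; -0.012 -0.034 -0.017 -0.019 0.009 0.087 0; -0.042 -0.001 -0.01 -0.032 0.016 0.146 0; -0.041 0.006 -0.01 -0.033 0.016 0.146 0; -0.04 0.012 -0.01 -0.032 0.016 0.146 0; -0.038 0.017 -0.011 -0.033 0.016 0.147 0; -0.034 0.024 -0.011 -0.032 0.015 0.146 0; -0.031 0.029 -0.01 -0.032 0.016 0.146 0; -0.035 0.014 -0.01 -0.025 0.012 0.109 0
-0.034 0.017 -0.01 -0.024 0.012 0.11 0; -0.031 0.022 -0.009 -0.024 0.012 0.109 0; -0.029 0.025 -0.01 -0.024 0.012 0.11 0; -0.026 0.028 -0.009 -0.025 0.011 0.109 0; -0.022 0.031 -0.009 -0.024 0.012 0.11 0; -0.022 0.036 0 -0.016 0.008 0.073 0; -0.019 0.037 0 -0.016 0.008 0.073 0; -0.017 0.038 0 -0.017 0.008 0.073 0
end [ 0.3801 -0.2     0.3302]
```

>>> {"api": "move_arm", "payload": {
  "plan": "0 -0.037 -0.014 -0.019 0.009 0.088 0; -0.003 -0.037 -0.014 -0.02 0.01 0.087 0; -0.006 -0.036 -0.015 -0.019 0.009 0.088 0; -0.009 -0.035 -0.016 -0.02 0.01 0.088 0; -0.012 -0.034 -0.017 -0.019 0.009 0.087 0; -0.042 -0.001 -0.01 -0.032 0.016 0.146 0; -0.041 0.006 -0.01 -0.033 0.016 0.146 0; -0.04 0.012 -0.01 -0.032 0.016 0.146 0; -0.038 0.017 -0.011 -0.033 0.016 0.147 0; -0.034 0.024 -0.011 -0.032 0.015 0.146 0; -0.031 0.029 -0.01 -0.032 0.016 0.146 0; -0.035 0.014 -0.01 -0.025 0.012 0.109 0"
}}

```text
time_s: 2.6
position: [0.3099, 0.1105, 0.3425]
tool_rot: [[0.207, 0.96, 0.189], [0.934, -0.251, 0.255], [0.293, 0.124, -0.948]]
ft_force: [0.2, -0.4, 0.3]
grip_width: 0.0005
gripper_force: 0.0
```

>>> {"api": "move_arm", "payload": {
  "plan": "-0.034 0.017 -0.01 -0.024 0.012 0.11 0; -0.031 0.022 -0.009 -0.024 0.012 0.109 0; -0.029 0.025 -0.01 -0.024 0.012 0.11 0; -0.026 0.028 -0.009 -0.025 0.011 0.109 0; -0.022 0.031 -0.009 -0.024 0.012 0.11 0; -0.022 0.036 0 -0.016 0.008 0.073 0; -0.019 0.037 0 -0.016 0.008 0.073 0; -0.017 0.038 0 -0.017 0.008 0.073 0; 0 0 0 0 0 0 0"
}}

```text
time_s: 3.72
position: [0.3801, -0.2017, 0.3294]
tool_rot: [[0.778, 0.513, 0.362], [0.464, -0.858, 0.218], [0.422, -0.002, -0.906]]
ft_force: [-0.6, 0.5, 0.2]
grip_width: -0.0001
gripper_force: 0.0
```

Run:
```python
from plan import *
s=env.observe();print(s['time_s'],s['position'],np.round(s['tool_rot'],3).tolist(),T.round(3).tolist(),np.round(s['q'],0),s['ft_force'])
p,r=rows([(P(-75,-40,300),1),(P(-75,-40,245),1)],step=.04)
```

```text
3.725 [ 0.38013577 -0.20173783  0.32936196] [[0.778, 0.513, 0.362], [0.464, -0.858, 0.218], [0.422, -0.002, -0.906]] [[0.777, 0.515, 0.362], [0.467, -0.857, 0.218], [0.423, -0.0, -0.906]] [-60.   2.  88.  25.  90.  -1.] [-0.62684754  0.48863836  0.15274527]
0.022 0.008 0.021 0 0 -0.001 0; 0.022 0.008 0.021 0 0 -0.001 0; 0.021 0.009 0.021 0 0 -0.001 0; -0.011 0 0.025 0 0 0 0; -0.012 0 0.025 0 0 0 0
end [ 0.4666 -0.1791  0.2447]
```

>>> {"api": "move_arm", "payload": {
  "plan": "0.022 0.008 0.021 0 0 0 0; 0.022 0.008 0.021 0 0 0 0; 0.021 0.009 0.021 0 0 0 0; -0.011 0 0.025 0 0 0 0; -0.012 0 0.025 0 0 0 0; 0 0 0 0 0 0 0; 0 -0.01 0 0 0 0 0; 0 -0.01 0 0 0 0 0; 0 -0.01 0 0 0 0 0; 0 -0.01 0 0 0 0 0"
}}

```text
time_s: 4.97
position: [0.4456, -0.1425, 0.2459]
tool_rot: [[0.777, 0.515, 0.363], [0.467, -0.857, 0.216], [0.423, 0.002, -0.906]]
ft_force: [0.5, -2.0, -0.1]
grip_width: 0.0001
gripper_force: 0.8
```

Run:
```python
from plan import *
im,d,W=cloud('side'); cv2.imwrite('pics/v1.png',cv2.resize(im[190:350,220:420,::-1],(800,600)))
s=env.observe();e=np.array(s['position'])-O;print(s['time_s'],e@px,e@py,e[2],s['ft_force'])
```

```text
5.025 -0.07396251091355023 0.0032085572603568636 0.24575381877124525 [-0.73540301  1.81468434 -0.03266397]
```

View pics/v1.png

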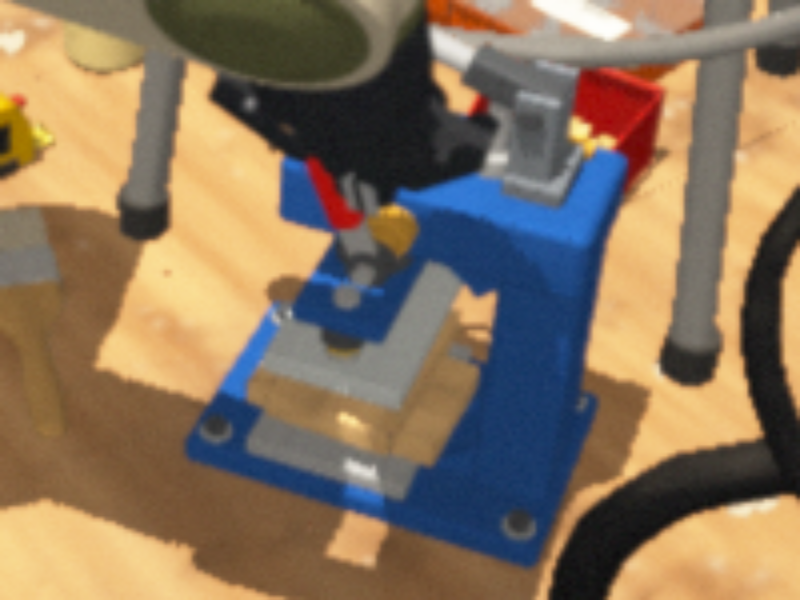

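The picture shows the fingers at (360,190) pushing the red handle at (330,195), already tilted left. Keep going along the arc.

>>> {"api": "move_arm", "payload": {
  "plan": "0 -0.01 0 0 0 0 0; -0.001 -0.01 0.003 0 0 0 0; -0.004 -0.009 0.008 0 0 0 0; -0.004 -0.009 0.008 0 0 0 0; -0.004 -0.004 0.009 0 0 0 0; -0.002 -0.001 0.004 0 0 0 0; -0.001 0 0.003 0 0 0 0; 0 0 0 0 0 0 0"
}}

```text
time_s: 6.02
position: [0.4242, -0.1056, 0.2098]
tool_rot: [[0.775, 0.517, 0.365], [0.469, -0.856, 0.217], [0.425, 0.003, -0.905]]
ft_force: [-21.2, 2.7, 39.6]
grip_width: 0.0001
gripper_force: 21.3
```

Run:
```python
from plan import *
im,d,W=cloud('side'); cv2.imwrite('pics/v2.png',cv2.resize(im[190:350,220:420,::-1],(800,600)))
s=env.observe();e=np.array(s['position'])-O;print(s['time_s'],e@px,e@py,e[2],s['ft_force'])
```

```text
6.075 -0.07332984910966307 0.04451058098563327 0.2097897902841462 [-19.63821534   2.08512692  40.19293049]
```

View pics/v2.png

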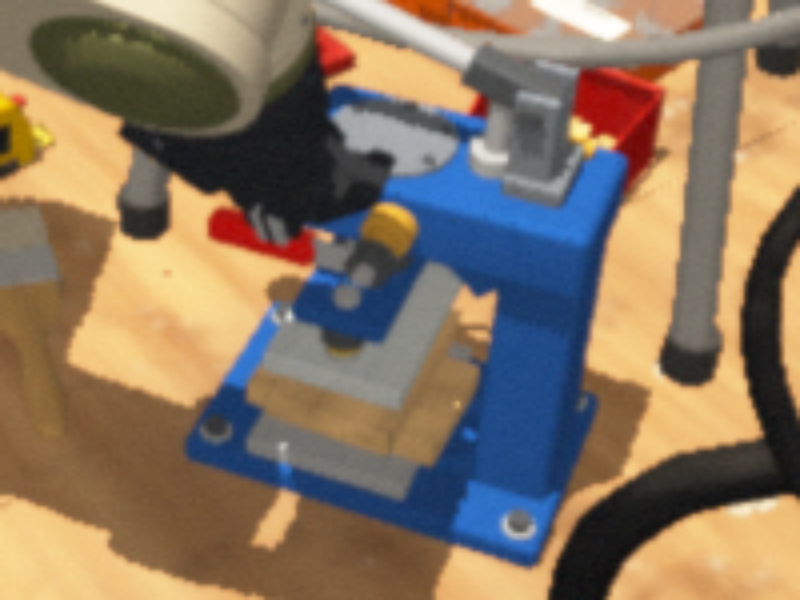

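The handle lies level against its stop, with the red sleeve at (260,235) and 40 N pushing back. Now I lift off and go over to the lever grip.

Run:
```python
from plan import *
rows([(P(-77,43,250),1),(P(-85,80,375),1),(P(0,108,375),1),(P(0,105,350),1)],p=P(-73,45,210),Rc=T)
```

```text
0.013 0.002 -0.038 0 0 0 0; 0.015 -0.012 -0.039 0 0 0 0; 0.016 -0.013 -0.039 0 0 0 0; 0.015 -0.012 -0.039 0 0 0 0; 0.038 -0.014 0.018 0 0 0 0; 0.039 -0.014 0.018 0 0 0 0; -0.011 0.003 0.023 0 0 0 0
end [ 0.4557 -0.0161  0.3498]
```

>>> {"api": "move_arm", "payload": {
  "plan": "0.013 0.002 -0.038 0 0 0 0; 0.015 -0.012 -0.039 0 0 0 0; 0.016 -0.013 -0.039 0 0 0 0; 0.015 -0.012 -0.039 0 0 0 0; 0.038 -0.014 0.018 0 0 0 0; 0.039 -0.014 0.018 0 0 0 0; -0.008 0.003 0.018 0 0 0 0; 0 0 0 0 0 0 0"
}}

```text
time_s: 7.08
position: [0.4556, -0.0161, 0.3511]
tool_rot: [[0.778, 0.516, 0.359], [0.467, -0.857, 0.22], [0.421, -0.003, -0.907]]
ft_force: [-0.3, 0.1, 0.1]
grip_width: -0.0003
gripper_force: 0.0
```

Run:
```python
from plan import *
im,d,W=cloud('side'); cv2.imwrite('pics/l1.png',cv2.resize(im[130:330,200:420,::-1],(660,600)))
s=env.observe();e=np.array(s['position'])-O;print(s['time_s'],e@px,e@py,e[2],s['ft_force'],np.round(s['q']))
for n in('lever_grip','valve_tip'):
    for k in pinpoint('side',n)[:1]:
        u,v=np.round(k['pixel']).astype(int);w=W[v,u]-O;print(n,k['conf'],u,v,w@px,w@py,w[2])
```

```text
7.125 -0.0004028282793736861 0.10454449991171184 0.3521903119058192 [ 0.26249234  0.11193706 -0.37954347] [-30.  -1.  87.  22.  81.  28.]
lever_grip 0.7 280 168 0.0007262081141571029 0.09984578173902525 0.3361002805712374
valve_tip 0.93 283 253 -0.0792926374270532 0.05609844997409941 0.2015798523321483
```

View pics/l1.png

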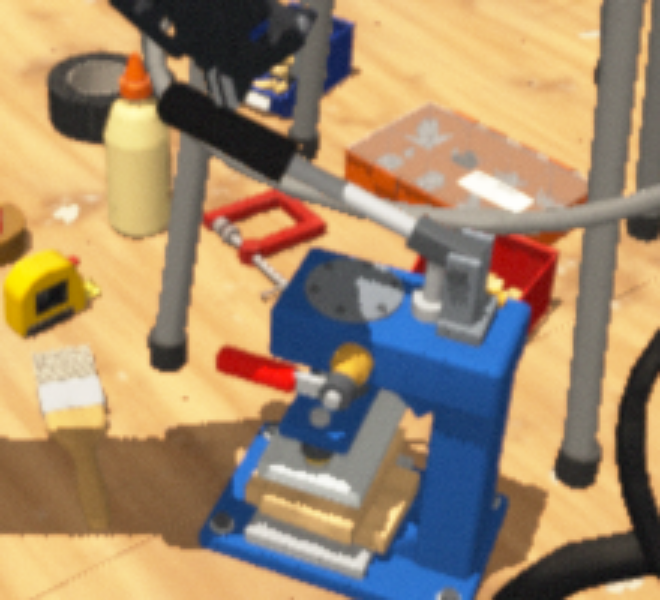

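Valve lies level at (255,368), and the fingers stand just above the grip at (230,115). First stroke:

>>> {"api": "move_arm", "payload": {
  "plan": "-0.008 -0.002 0.016 0 0 0 0; -0.007 -0.002 0.016 0 0 0 0; -0.008 -0.002 0.016 0 0 0 0; -0.008 -0.002 0.017 0 0 0 0; -0.007 0 0.016 0 0 0 0; -0.008 0 0.017 0 0 0 0; 0 0 0 0 0 0 0; 0 0 0 0 0 0 0"
}}

```text
time_s: 8.22
position: [0.4519, -0.0108, 0.2458]
tool_rot: [[0.777, 0.514, 0.364], [0.467, -0.858, 0.216], [0.423, 0.002, -0.906]]
ft_force: [-3.3, -3.5, 6.0]
grip_width: -0.0
gripper_force: 3.5
```

Run:
```python
from plan import *
im,d,W=cloud('side'); cv2.imwrite('pics/l2.png',cv2.resize(im[130:330,200:420,::-1],(660,600)))
s=env.observe();e=np.array(s['position'])-O;print(s['time_s'],e@px,e@py,e[2],s['ft_force'],np.round(s['q']))
```

```text
8.275 -0.0007932230185136885 0.11154846351448137 0.24581606775298487 [-4.42560569 -2.46401243  5.1041457 ] [-29.   3. 101.  24.  64.  21.]
```

View pics/l2.png

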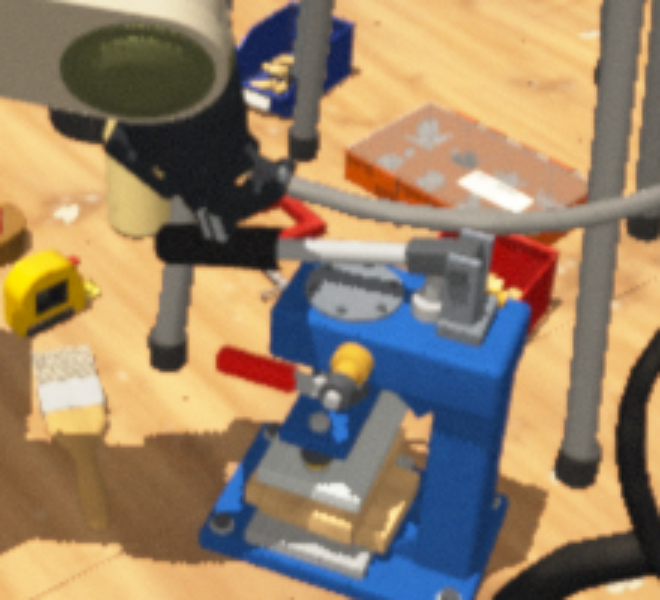

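The lever is down at (215,245) and nearly at its stop. I push 5 mm further, then let it up fully.

>>> {"api": "move_arm", "payload": {
  "plan": "-0.002 0 0.005 0 0 0 0; 0 0 0 0 0 0 0; 0.008 0 -0.017 0 0 0 0; 0.008 0.002 -0.017 0 0 0 0; 0.008 0.002 -0.017 0 0 0 0; 0.008 0.002 -0.017 0 0 0 0; 0.008 0.002 -0.017 0 0 0 0; 0.008 0 -0.018 0 0 0 0; 0 0 0 0 0 0 0; 0 0 0 0 0 0 0; 0 0 0 0 0 0 0"
}}

```text
time_s: 9.65
position: [0.4557, -0.0166, 0.352]
tool_rot: [[0.777, 0.515, 0.361], [0.467, -0.857, 0.218], [0.422, -0.001, -0.907]]
ft_force: [0.1, -0.1, 0.7]
grip_width: -0.0001
gripper_force: 0.0
```

```bash
cat > st.py <<'E'
from plan import *
im,d,W=cloud('side')
s=env.observe();e=np.array(s['position'])-O;print('tcp',s['time_s'],e@px,e@py,e[2],np.round(s['ft_force'],1))
for n in('platen_face','valve_tip','lever_grip','board_top'):
    for k in pinpoint('side',n)[:1]:
        u,v=np.round(k['pixel']).astype(int);w=W[v,u]-O;print(n,round(k['conf'],2),np.round(k['pixel'],1),np.round([w@px,w@py,w[2]],4))
# plate top / ram height: grey points within the platen footprint between boards and head
w=W-O; X,Y,H=w@px,w@py,w[...,2]
m=(abs(X)<.06)&(abs(Y-.02)<.038)&(H>.068)&(H<.17)
h,b=np.histogram(H[m],np.arange(.068,.17,.003)); print(dict(zip((b[:-1]*1000).astype(int).tolist(),h.tolist())))
E
python3 st.py
```

```text
tcp 9.7 -0.00043778391311626133 0.10452995861056498 0.3521136308807595 [-0.2  0.2 -0.4]
platen_face 0.6 [312.  278.9] [-0.0534  0.0021  0.1316]
valve_tip 0.98 [281.9 251.2] [-0.0809  0.0577  0.2074]
lever_grip 0.87 [279.5 167.6] [0.0022 0.1004 0.3351]
board_top 0.55 [308.5 289.3] [-0.0472  0.0108  0.0939]
{68: 7, 71: 0, 74: 0, 77: 1, 80: 16, 83: 37, 86: 46, 89: 53, 92: 377, 95: 233, 98: 11, 101: 6, 104: 4, 107: 15, 110: 7, 113: 12, 116: 7, 119: 3, 122: 15, 125: 28, 128: 48, 131: 226, 134: 112, 137: 41, 140: 18, 143: 2, 146: 0, 149: 3, 152: 1, 155: 0, 158: 0, 161: 0, 164: 0}
```

>>> {"api": "move_arm", "payload": {
  "plan": "-0.008 -0.002 0.017 0 0 0 0; -0.008 -0.002 0.017 0 0 0 0; -0.008 -0.002 0.017 0 0 0 0; -0.008 -0.002 0.017 0 0 0 0; -0.008 0 0.017 0 0 0 0; -0.008 0 0.018 0 0 0 0; 0 0 0 0 0 0 0; 0 0 0 0 0 0 0; 0 0 0 0 0 0 0"
}}

```text
time_s: 11.02
position: [0.452, -0.0099, 0.2399]
tool_rot: [[0.776, 0.515, 0.363], [0.467, -0.857, 0.217], [0.423, 0.001, -0.906]]
ft_force: [-3.1, -1.4, 6.1]
grip_width: -0.0001
gripper_force: 3.3
```

>>> {"api": "move_arm", "payload": {
  "plan": "0.008 0 -0.017 0 0 0 0; 0.008 0.002 -0.017 0 0 0 0; 0.008 0.002 -0.017 0 0 0 0; 0.008 0.002 -0.017 0 0 0 0; 0.008 0.002 -0.017 0 0 0 0; 0.008 0 -0.018 0 0 0 0; 0 0 0 0 0 0 0; 0 0 0 0 0 0 0; 0 0 0 0 0 0 0"
}}

```text
time_s: 12.15
position: [0.4557, -0.0165, 0.3519]
tool_rot: [[0.777, 0.515, 0.361], [0.467, -0.857, 0.218], [0.422, -0.001, -0.907]]
ft_force: [0.1, -0.7, 0.7]
grip_width: 0.0
gripper_force: 0.0
```

```bash
python3 st.py
```

```text
tcp 12.2 -0.0004097793005019958 0.10456410497145621 0.35199808143687394 [-0.7 -0.4 -0.5]
valve_tip 0.66 [279.2 252.2] [-0.0799  0.0642  0.2016]
lever_grip 0.96 [281.1 168. ] [0.0047 0.0994 0.334 ]
board_top 0.75 [309.5 288.9] [-0.0381  0.0093  0.086 ]
{68: 3, 71: 8, 74: 36, 77: 46, 80: 54, 83: 275, 86: 358, 89: 20, 92: 5, 95: 8, 98: 8, 101: 10, 104: 11, 107: 8, 110: 1, 113: 11, 116: 26, 119: 38, 122: 183, 125: 211, 128: 47, 131: 40, 134: 3, 137: 3, 140: 2, 143: 1, 146: 0, 149: 3, 152: 1, 155: 0, 158: 0, 161: 0, 164: 0}
```

Down 8 mm, as expected. More strokes.

>>> {"api": "move_arm", "payload": {
  "plan": "-0.008 -0.002 0.017 0 0 0 0; -0.008 -0.002 0.017 0 0 0 0; -0.008 -0.002 0.017 0 0 0 0; -0.008 -0.002 0.017 0 0 0 0; -0.008 0 0.017 0 0 0 0; -0.008 0 0.018 0 0 0 0; 0 0 0 0 0 0 0; 0 0 0 0 0 0 0; 0 0 0 0 0 0 0"
}}

```text
time_s: 13.52
position: [0.452, -0.01, 0.24]
tool_rot: [[0.776, 0.515, 0.363], [0.467, -0.857, 0.217], [0.423, 0.002, -0.906]]
ft_force: [-3.6, -0.8, 7.1]
grip_width: -0.0001
gripper_force: 4.1
```

>>> {"api": "move_arm", "payload": {
  "plan": "0.008 0 -0.017 0 0 0 0; 0.008 0.002 -0.017 0 0 0 0; 0.008 0.002 -0.017 0 0 0 0; 0.008 0.002 -0.017 0 0 0 0; 0.008 0.002 -0.017 0 0 0 0; 0.008 0 -0.018 0 0 0 0; 0 0 0 0 0 0 0; 0 0 0 0 0 0 0; 0 0 0 0 0 0 0"
}}

```text
time_s: 14.65
position: [0.4557, -0.0166, 0.3518]
tool_rot: [[0.777, 0.515, 0.361], [0.467, -0.857, 0.218], [0.422, -0.001, -0.907]]
ft_force: [-0.4, 0.6, -0.3]
grip_width: -0.0001
gripper_force: 0.0
```

>>> {"api": "move_arm", "payload": {
  "plan": "-0.008 -0.002 0.017 0 0 0 0; -0.008 -0.002 0.017 0 0 0 0; -0.008 -0.002 0.017 0 0 0 0; -0.008 -0.002 0.017 0 0 0 0; -0.008 0 0.017 0 0 0 0; -0.008 0 0.018 0 0 0 0; 0 0 0 0 0 0 0; 0 0 0 0 0 0 0; 0 0 0 0 0 0 0"
}}

```text
time_s: 15.78
position: [0.4521, -0.0101, 0.2396]
tool_rot: [[0.776, 0.515, 0.364], [0.467, -0.857, 0.217], [0.423, 0.002, -0.906]]
ft_force: [-4.6, -1.6, 9.6]
grip_width: 0.0002
gripper_force: 5.3
```

>>> {"api": "move_arm", "payload": {
  "plan": "0.008 0 -0.017 0 0 0 0; 0.008 0.002 -0.017 0 0 0 0; 0.008 0.002 -0.017 0 0 0 0; 0.008 0.002 -0.017 0 0 0 0; 0.008 0.002 -0.017 0 0 0 0; 0.008 0 -0.018 0 0 0 0; 0 0 0 0 0 0 0; 0 0 0 0 0 0 0; 0 0 0 0 0 0 0"
}}

```text
time_s: 16.9
position: [0.4557, -0.0166, 0.3517]
tool_rot: [[0.777, 0.515, 0.361], [0.467, -0.857, 0.218], [0.422, -0.001, -0.907]]
ft_force: [-0.2, 0.3, 0.3]
grip_width: 0.0001
gripper_force: 0.0
```

```bash
python3 st.py
```

```text
tcp 16.95 -0.0003998019215451205 0.10454551970326025 0.3519183635100968 [-0.2 -0.   0.8]
platen_face 0.67 [310.8 283.1] [-0.0447  0.0062  0.1107]
valve_tip 0.87 [281.3 251.4] [-0.078   0.0609  0.2039]
lever_grip 0.92 [281.3 166.9] [ 0.5176  0.3096 -0.0049]
board_top 0.67 [310.7 289.9] [-0.0544  0.002   0.1015]
{68: 35, 71: 38, 74: 96, 77: 418, 80: 120, 83: 9, 86: 15, 89: 7, 92: 8, 95: 3, 98: 6, 101: 21, 104: 46, 107: 165, 110: 254, 113: 65, 116: 71, 119: 20, 122: 13, 125: 7, 128: 3, 131: 3, 134: 5, 137: 2, 140: 3, 143: 0, 146: 0, 149: 1, 152: 2, 155: 0, 158: 0, 161: 0, 164: 0}
```

The plate is seated and the springs have compressed about 7 mm. I do one more stroke to make sure, then retreat and look.

>>> {"api": "move_arm", "payload": {
  "plan": "-0.008 -0.002 0.017 0 0 0 0; -0.008 -0.002 0.017 0 0 0 0; -0.008 -0.002 0.017 0 0 0 0; -0.008 -0.002 0.017 0 0 0 0; -0.008 0 0.017 0 0 0 0; -0.008 0 0.018 0 0 0 0; 0 0 0 0 0 0 0; 0 0 0 0 0 0 0; 0 0 0 0 0 0 0"
}}

```text
time_s: 18.27
position: [0.4523, -0.0102, 0.24]
tool_rot: [[0.776, 0.515, 0.364], [0.467, -0.857, 0.216], [0.424, 0.003, -0.906]]
ft_force: [-5.3, -1.8, 10.7]
grip_width: 0.0003
gripper_force: 5.1
```

>>> {"api": "move_arm", "payload": {
  "plan": "0.008 0 -0.017 0 0 0 0; 0.008 0.002 -0.017 0 0 0 0; 0.008 0.002 -0.017 0 0 0 0; 0.008 0.002 -0.017 0 0 0 0; 0.008 0.002 -0.017 0 0 0 0; 0.008 0 -0.018 0 0 0 0; 0 0 0 0 0 0 0; 0 0 0 0 0 0 0; 0 0 0 0 0 0 0; 0.008 0 -0.018 0 0 0 0; -0.038 0 -0.018 0 0 0 0; -0.038 0 -0.018 0 0 0 0"
}}

```text
time_s: 19.77
position: [0.3827, -0.0602, 0.3724]
tool_rot: [[0.776, 0.516, 0.362], [0.468, -0.856, 0.218], [0.422, -0.0, -0.906]]
ft_force: [-0.2, -0.3, 0.1]
grip_width: 0.0002
gripper_force: 0.0
```

>>> {"api": "move_arm", "payload": {
  "plan": "-0.03 0 -0.014 0 0 0 0; 0 0 0 0 0 0 0; 0 0 0 0 0 0 0"
}}

```text
time_s: 20.15
position: [0.3555, -0.0771, 0.3727]
tool_rot: [[0.777, 0.515, 0.362], [0.467, -0.857, 0.217], [0.423, 0.0, -0.906]]
ft_force: [-0.6, -0.2, 0.4]
grip_width: 0.0003
gripper_force: 0.0
```

```bash
python3 st.py
python3 - <<'E'
from h import *
im,d=viewer.get_image('side'); cv2.imwrite('pics/f.png',cv2.resize(im[120:345,160:460,::-1],(800,600),interpolation=cv2.INTER_CUBIC))
E
```

```text
tcp 20.2 -0.11737936175858839 0.10443766447476036 0.3726982341544127 [-0.5  0.4  0.7]
platen_face 0.8 [312.1 281.3] [-0.0361  0.007   0.1083]
valve_tip 0.79 [279.4 252.4] [-0.0791  0.0645  0.2009]
lever_grip 0.7 [282.6 167. ] [ 0.5158  0.3018 -0.0018]
board_top 0.63 [307.7 288.4] [-0.0549  0.0085  0.1049]
{68: 47, 71: 35, 74: 102, 77: 403, 80: 131, 83: 5, 86: 15, 89: 7, 92: 7, 95: 5, 98: 4, 101: 25, 104: 46, 107: 153, 110: 265, 113: 65, 116: 77, 119: 14, 122: 15, 125: 9, 128: 5, 131: 2, 134: 4, 137: 2, 140: 2, 143: 1, 146: 1, 149: 1, 152: 2, 155: 0, 158: 0, 161: 0, 164: 0}
```

View pics/f.png

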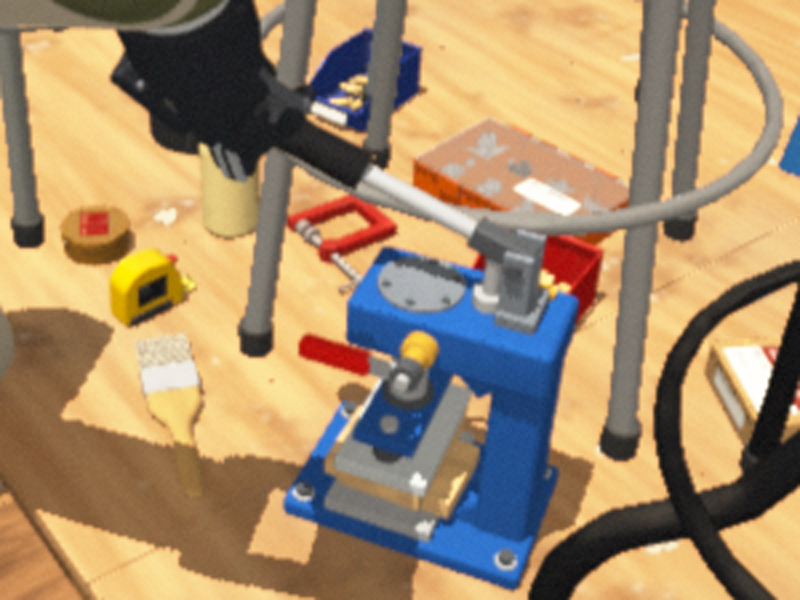

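The plate rests on the boards at (390,460) with no yellow band showing. The valve is level at (335,355), the lever is up, and the arm is clear. The last stroke changed nothing, so the pump has reached its by-pass.

```bash
python3 -c "
from rig import env
print(env.close_job())"
```

```text
the job is handed in; nothing more can be done
None
```

The job is handed in at about 20 s of the 64 s: the valve is shut, five full strokes pressed the plate hard onto the boards with no yellow band showing in the last picture, and the lever is up with the arm clear.

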